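Find the part-used shot tin with a spring scale and shelve it on the board

TASK

Two lidded shot tins look alike, but one is part used and the other is full and too heavy for the hand spring scale. Take the scale from its stand, hook a tin's wire bail and pull up gently, never stretching the scale past its last mark (10 N); leave the full tin standing where it is. Lift the part-used tin clear of the bench on the scale, without touching the tins with the gripper, set it down gently upright on the wooden board, unhook it, hang the scale back in its stand as it was, and disturb nothing else.

Things in the scene. Friction and masses are not known exactly. Their poses are not given: they have to be found in the camera images.
- tin_a: Round lidded steel tin, 73 mm across, lid top at 60 mm. Rigid wire bail (6 mm wire) upright over it in its y-z plane: feet at y = +-38 mm, peak on the axis with wire centre 108 mm up, sloping to 99 mm at y = +-24 mm, so a hook pulled up slides to the peak. Origin: centre of underside, z up. One of the two (either) weighs 4 to 6.5 N, the other over 13.5 N; only a pull tells.
- tin_b: Round lidded steel tin, 73 mm across, lid top at 60 mm. Rigid wire bail (6 mm wire) upright over it in its y-z plane: feet at y = +-38 mm, peak on the axis with wire centre 108 mm up, sloping to 99 mm at y = +-24 mm, so a hook pulled up slides to the peak. Origin: centre of underside, z up. One of the two (either) weighs 4 to 6.5 N, the other over 13.5 N; only a pull tells.
- scale: Hand spring scale (0.15 kg) hanging in the stand. Origin: middle of its casing's underside, z up. Casing 22 x 26 mm, 60 mm tall; steel flange 30 x 50 mm at z = 60 to 66; black rubber grip 20 (x) by 24 mm (y) at z = 66 to 113: pinch across y from above. A sprung rod with a hook hangs below. Marks every 2 N up to 10 N on the -x face.
- scale_grip (a point): Middle of the rubber grip of the scale, 92 mm above the scale's origin: the place for the TCP.
- hook_bowl (a point): Where the bail wire's centre lies in the hook: on the scale's axis, 143.5 mm below scale_grip when unloaded. Hook of 6 mm wire in the scale's x-z plane: lowest 11.5 mm below this point; tip at x = +14 mm, its top 11.5 mm above; shank at x = -12 mm, straight to 39 mm above. Bring it under a bail moving along the scale's +x until the wire is above the bowl, then up.
- scale_hook (a joint): Stretch of the scale, m: 0 unloaded, grows as the hook is drawn down; 4 mm per newton (spring 250 N/m, damped). The last mark, 10 N, is at 0.040; the rod stops dead at 0.055.
- stand: Fixed dark steel stand, base 100 x 90 mm, with a level two-pronged fork open to its -x, prong tops 145 mm above the bench, 31 mm apart; 5 mm lips front and back leave the flange 3 mm play. Origin: bench level under the seat's middle, z up. The scale's flange rests on the prongs, hook tip to the stand's +x; lift it straight up, lower it straight down.
- stand_seat (a point): Middle of the fork seat: centre of the flange's underside when the scale hangs home (the scale's grip point is then 32 mm above it).
- board: Fixed dark hardwood board lying flat, 82 mm (its x) by 330 mm (its y), top 34 mm above the bench. Origin: centre of the underside; its long y axis runs roughly away from the robot (along world x).
- tape: Loose yellow and black tape measure, 62 x 73 x 31 mm; a bystander. Origin: underside.
- chisel: Loose cold chisel lying flat, 18 x 150 x 13 mm, long along its y; a bystander. Origin: underside.
- punch: Loose eight-sided centre punch lying flat, 12 x 120 x 12 mm, long along its y; a bystander. Origin: underside.
There are look-alikes about, which are no part of the job. What is shaped like the tin_b but pink or red is not meant.

How it is judged:
By the outcome, as a careful person would: the job done as asked, in the order asked, and still so for the second after the job is handed in, with the robot touching nothing.
It also fails if it takes over 72 s, if anything falls off the work surface, if the arm or the gripper's body presses on something with over 40 N, if the wrist force passes 120 N, or if a joint passes its speed limit or range.

ROBOT

A 7-joint arm with a two-finger parallel gripper is mounted at the origin on a cart in front of the work surface, level with it; the furniture and walls round the work are solid. World frame = base frame: x ahead of the robot, y to its left, z up, the work surface at z = 0. Lengths are in m, angles in rad, forces in N, time in s.
With the tool pointing down it reaches from about 0.425 to 0.875 m from the base axis. Payload 8.4 kg.
Tool frame: the origin (TCP) lies between the finger pads, 19 mm behind the fingertips; this is the grasp point; z points along the fingers, y is the line along which they close (so a half turn about z gives the same grasp; the last joint's range is limited). The gripper opens to 87 mm and grips with 3 to 60 N. Pads are 19 mm wide; open, the fingers measure 117 mm over their backs; the gripper's body (75 mm by 190 mm) begins 51 mm behind the grasp point.
Start: joints at [-1.278, 0.333, 0.04, 1.465, -0.013, 1.343, -0.059], TCP at [0.248, 0.601, 0.241] pointing down, gripper open.
Joint ranges: [-2.58, 2.58], [-0.38, 2.09], [-1.3, 1.39], [0.25, 2.4], [-1.5, 4.64], [0.08, 2.09], [-2.65, 2.65]. Speed limits (rad/s): [2.22, 2.22, 2.79, 2.79, 3.14, 3.14, 3.14].

INTERFACE

Orientations are given as a unit quaternion [w, x, y, z].
In Python, from bench import manip gives the robot as it stands.
- The arm moves only by the tool advance, called after "Call:" by a JSON object that holds its "api" and its "payload", one argument or row to a line. Schema: {"type":"object","properties":{"moves":{"type":"array","items":{"type":"array","items":{"type":"array","items":{"type":"number"},"minItems":5,"maxItems":5},"minItems":1,"maxItems":12},"minItems":1,"maxItems":1},"grip_n":{"type":"number"},"only":{"type":"string"},"quiet":{"type":"boolean"},"lines":{"type":"string"}},"required":["moves"],"additionalProperties":false}. moves is a list that holds a single list of rows (three levels of brackets), with 1 to 12 rows, each of 5 numbers: the finger opening in m, then dx, dy, dz in m, then a turn about the tool's z in rad; each row is the pose to reach, as a shift and turn from the pose commanded when the call began, along the tool's axes at that moment; what a row does not reach only later rows make up. A row lasts 1/8 s, in which the tool goes at most 0.0625 m and 0.188 rad, less where a joint would pass 70% of its speed; a pose out of reach is approached as far as the arm can. The fingers move at their own pace and stop on an object; grip_n is the grip in N (left out, the last holds). Time passes only in rows, so rows that do not move let the fingers close. The tool returns the time, the measured TCP pose, the force, the opening and the grip force at its end. only (a regular expression) keeps the lines of the reply that match it, lines (a string "A,B") keeps lines A to B, and quiet returns only ok. Input that does not fit is refused with a message, and nothing moves.
- manip.state(): the state, without advancing time (a new reading comes with each control period).
- manip.camera(name): name is "scene" or "side" or "wrist"; returns the picture (400x640x3 uint8, red, green, blue); there is no depth.
- manip.get_calibration(name): a dict with "fovy" (degrees; the focal length in pixels is half the picture's height over the tangent of half this angle, whatever the lens; pixels are square), "cx", "cy" (the principal point, pixels), "distortion" ([k1, k2, p1, p2, k3] as OpenCV has them; the pictures are not rectified), "xyz" and "orientation" of the camera in the world; the wrist camera has in their place "hand_eye" (4x4, takes a point from camera to tool coordinates, whose origin is the TCP and whose axes are the flange's). Camera axes: x right, y down, z forward; pixel columns grow to the right and rows downward; lengths in m; the calibration is good to about 2 mm. A picture is of the moment at which its call begins: read the wrist's pose just before it. get_calibration takes no time and is no camera call.
- manip.finish_job(): hands the job in; it is judged then, once.
Trained networks look in the newest picture that a camera, given by its name, has taken for a name from the list of things; names that differ only in an ending like _2 or _b are one class to them, and where a whole thing is asked for, a point or a joint stands for the part that bears it (a point fixed in the world has none). Each returns a list of dicts, best first, with "p" (0 to 1); they miss things now and then, are a little off and sometimes report something else, mostly with a low value. They report only what shows in the picture. A call takes as long as a camera call. They do not tell look-alikes from the thing itself.
- manip.recognise(query, camera): "uv" ([column, row] in pixels, amid what is visible of it).
- manip.silhouettes(query, camera): "region" (400x640 bool, what is visible of it) and "uv" ([column, row] in pixels, amid what is visible of it).
- manip.mark_of(query, camera): "uv" ([column, row] in pixels: a listed point, or the origin of a listed thing).
The state is a dict: "clock": time; "joints": joint angles; "joint_velocities": joint speeds; "tau": joint torques, N m; "eef_pos": TCP position; "eef_rot": TCP orientation; "wrist_force": force on the tool from outside, world axes, zero at the start; "ft_torque": the same for the moment, N m; "grip_width": finger opening in m; "grasp_force": force on a finger pad.
Only numpy, scipy, OpenCV 4.12 (cv2) and the standard library are available. Lean on these libraries where they do the work, as an engineer would, in place of code of your own. Each camera call takes 0.05 s, during which the arm holds its last target. There are 200 camera calls.

## Working session

There is one attempt and no reset: what is moved stays moved. The work goes in short steps, Python scripts to look and compute and a tool call to move; the robot and the scene stay as the last step left them, time stands still between calls to the robot, and variables do not carry over. Pictures are saved under pics/ and viewed, at most 10 in all, crops included, and the job is handed in when it is done.

```bash
mkdir -p pics; ls; cat > h.py <<'E'
import numpy as np, cv2
from bench import manip
from scipy.spatial.transform import Rotation as R
def rot(q): return R.from_quat([q[1],q[2],q[3],q[0]]).as_matrix()
def cam(n,st=None):
    c=manip.get_calibration(n); f=200/np.tan(np.radians(c['fovy'])/2)
    K=np.array([[f,0,c['cx']],[0,f,c['cy']],[0,0,1.]]); D=np.array(c['distortion'],float)
    if n=='wrist':
        H=np.array(c['hand_eye']); T=np.eye(4); T[:3,:3]=rot(st['eef_rot']); T[:3,3]=st['eef_pos']; M=T@H
        return K,D,M[:3,:3],M[:3,3]
    return K,D,rot(c['orientation']),np.array(c['xyz'])
def ray(C,uv):
    K,D,Rm,o=C; p=cv2.undistortPoints(np.array([[uv]],float),K,D)[0,0]
    d=Rm@np.array([p[0],p[1],1]); return o,d/np.linalg.norm(d)
def onz(C,uv,z):
    o,d=ray(C,uv); return o+d*(z-o[2])/d[2]
def tri(rs):
    A=sum(np.eye(3)-np.outer(d,d) for o,d in rs); b=sum((np.eye(3)-np.outer(d,d))@o for o,d in rs)
    return np.linalg.solve(A,b)
def proj(C,P):
    K,D,Rm,o=C; P=np.atleast_2d(P); return cv2.projectPoints((P-o)@Rm,np.zeros(3),np.zeros(3),K,D)[0][:,0]
E
python3 - <<'E'
from h import *
np.set_printoptions(precision=4,suppress=True)
st=manip.state(); print(st)
for n in ['scene','side','wrist']:
    im=manip.camera(n); cv2.imwrite(f'pics/{n}0.png',im[...,::-1]); C=cam(n,st); print(n,C[2],C[3])
    for q in ['tin_a','scale','scale_grip','hook_bowl','stand','stand_seat','board','tape','chisel','punch']:
        try: print(q,[(np.round(r['uv'],1),round(r['p'],2)) for r in manip.mark_of(q,n)][:5])
        except Exception as e: print(q,e)
E
```

```text
pics
{'clock': 0.0, 'joints': array([-1.2782,  0.3339,  0.0399,  1.4663, -0.0134,  1.3433, -0.0585]), 'joint_velocities': array([-0.0006,  0.0009,  0.0015, -0.0017,  0.0008, -0.0016,  0.0009]), 'tau': array([  0.0007, -65.6382,   1.335 , -40.379 ,  -0.0598,   0.0451,
         0.0002]), 'eef_pos': array([0.248 , 0.6003, 0.2404]), 'eef_rot': array([-0.0001,  0.1946,  0.9809, -0.0008]), 'wrist_force': array([-0.084 , -0.2924,  0.0989]), 'ft_torque': array([ 0.0092,  0.0052, -0.0004]), 'grasp_force': 0.0, 'grip_width': 0.08682001051586319}
scene [[ 0.49   -0.5902  0.6415]
 [-0.8717 -0.3366  0.3561]
 [ 0.0057 -0.7337 -0.6794]] [-0.1437 -0.455   0.8561]
tin_a [(array([281.8, 240.5]), 0.91), (array([191.3, 236.4]), 0.88), (array([393., 278.]), 0.86), (array([351.1, 323.3]), 0.76)]
scale [(array([295.1, 171.3]), 0.63)]
scale_grip [(array([293.7, 152.3]), 0.84), (array([396.5, 280.4]), 0.21)]
hook_bowl [(array([299., 185.]), 0.53)]
stand [(array([300.7, 190.8]), 0.66)]
stand_seat [(array([295.4, 158. ]), 0.56)]
board [(array([301.2, 189.4]), 0.61), (array([337. , 251.9]), 0.55)]
tape [(array(
[... 278 characters left out ...]
0.89), (array([344.9, 302.8]), 0.85), (array([220.6, 206.5]), 0.85)]
scale [(array([326.1, 182.4]), 0.71)]
scale_grip [(array([325.2, 160.5]), 0.71)]
hook_bowl [(array([328.6, 201.9]), 0.58)]
stand [(array([323.7, 204.2]), 0.67)]
stand_seat [(array([324.2, 168.7]), 0.62), (array([382. , 216.9]), 0.59)]
board [(array([318.1, 259.9]), 0.63)]
tape [(array([395. , 274.3]), 0.59)]
chisel [(array([248.1, 232.2]), 0.49)]
punch [(array([381.6, 214.8]), 0.4), (array([317.6, 261.1]), 0.16)]
wrist [[ 0.382   0.894   0.2341]
 [ 0.9242 -0.3692 -0.0981]
 [-0.0012  0.2538 -0.9673]] [0.1848 0.6267 0.3843]
tin_a []
scale []
scale_grip []
hook_bowl []
stand []
stand_seat []
board []
tape []
chisel []
punch []
```

View pics/scene0.png

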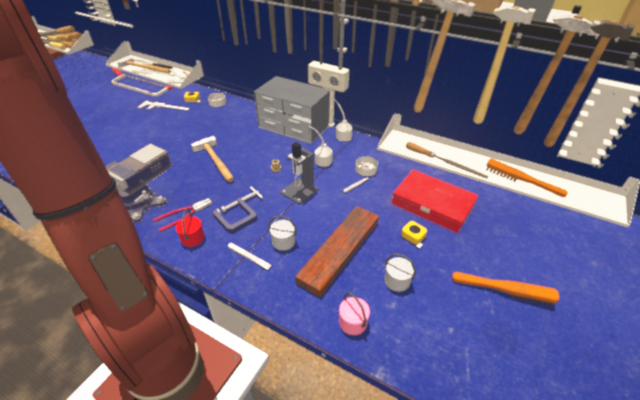

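View pics/side0.png

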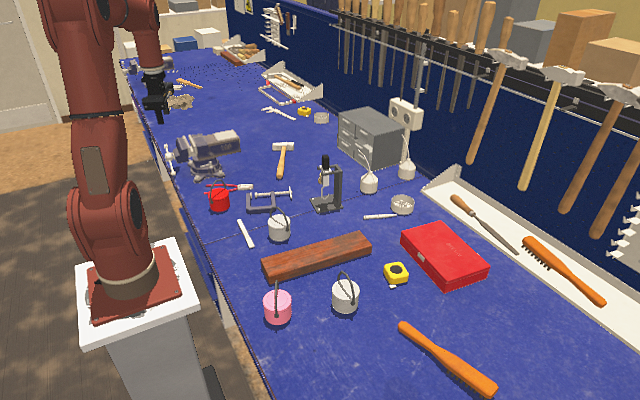

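```bash
python3 - <<'E'
from h import *
np.set_printoptions(precision=4,suppress=True)
S,D=cam('scene'),cam('side')
for n,a,b in [('grip',(293.7,152.3),(325.2,160.5)),('seat',(295.4,158),(324.2,168.7)),('bowl',(299,185),(328.6,201.9)),('scale',(295.1,171.3),(326.1,182.4)),('stand',(300.7,190.8),(323.7,204.2)),('board',(337,251.9),(318.1,259.9)),('tape',(411.7,238.5),(395,274.3))]:
    P=tri([ray(S,a),ray(D,b)]); print(n,P,proj(S,P)-a)
for uv in [(281.8,240.5),(191.3,236.4),(393,278),(351.1,323.3)]: print('scene',uv,onz(S,uv,0))
for uv in [(279.1,233.1),(344.9,302.8),(220.6,206.5)]: print('side',uv,onz(D,uv,0))
E
```

```text
grip [0.6719 0.091  0.1685] [[ 0.2075 -2.09  ]]
seat [0.6656 0.0823 0.1477] [[ 0.0473 -0.5651]]
bowl [0.695  0.0929 0.0014] [[-0.0903  1.3329]]
scale [0.6816 0.0964 0.0792] [[ 0.0781 -0.8525]]
stand [0.6553 0.0609 0.0216] [[-0.0545  0.6999]]
board [ 0.515  -0.1508 -0.0146] [[ 0.0966 -0.9964]]
tape [ 0.6673 -0.3277  0.0018] [[ 0.2637 -2.5561]]
scene (281.8, 240.5) [0.4577 0.0071 0.    ]
scene (191.3, 236.4) [0.3356 0.2546 0.    ]
scene (393, 278) [ 0.4945 -0.3336  0.    ]
scene (351.1, 323.3) [ 0.3154 -0.2927  0.    ]
side (279.1, 233.1) [0.4588 0.0104 0.    ]
side (344.9, 302.8) [ 0.4941 -0.3424  0.    ]
side (220.6, 206.5) [0.3344 0.2475 0.    ]
```

The scene view shows white tins at about (283,235) and (399,273). The pink one at (354,315) and the red one at (190,232) are look-alikes. The scale in its stand is at (297,170) and the board at (338,250). I'll confirm this with one enlarged composite.

```bash
python3 - <<'E'
from h import *
a=cv2.imread('pics/scene0.png');b=cv2.imread('pics/side0.png')
def c(i,u,v,w=40,h=45): return cv2.resize(i[v-h:v+h,u-w:u+w],(266,299),interpolation=cv2.INTER_CUBIC)
cv2.imwrite('pics/crop1.png',np.vstack([np.hstack([c(a,300,170),c(a,283,232),c(a,399,270)]),np.hstack([c(b,327,182),c(b,280,225),c(b,345,292)])]))
E
```

```text
(no output)
```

View pics/crop1.png

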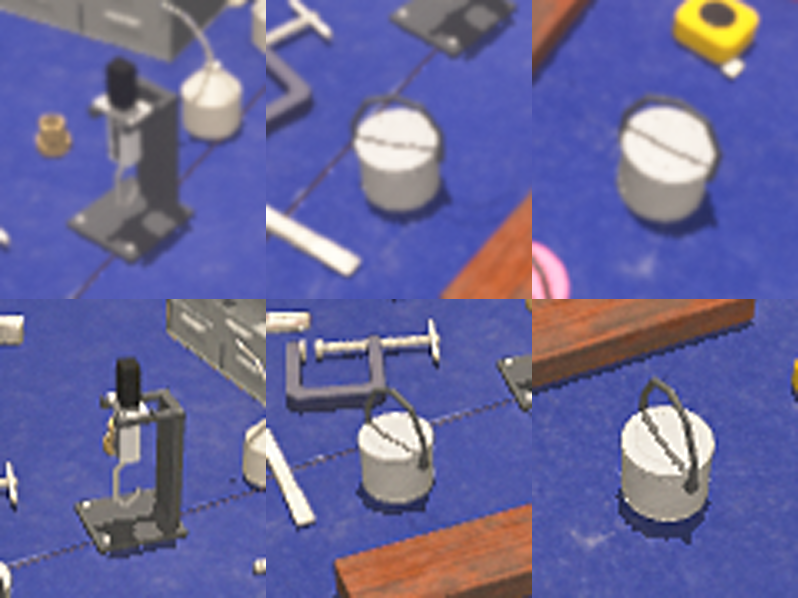

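The two white tins are the ones meant. Next I need the stand's yaw from its base corners, and the move to a close view.

```bash
python3 - <<'E'
from h import *
np.set_printoptions(precision=4,suppress=True)
S,D=cam('scene'),cam('side')
for C,c in [(S,[(281.1,191.8),(300.6,202.6),(317.1,188.8)]),(D,[(310.5,199),(317,212.5),(343.2,208.6)])]:
    P=np.array([onz(C,u,0.008) for u in c]); d=np.diff(P,axis=0); print(P,[(np.linalg.norm(x),np.degrees(np.arctan2(x[1],x[0]))) for x in d], (P[0]+P[2])/2)
c=manip.get_calibration('wrist'); print(c)
st=manip.state(); Rt=rot(st['eef_rot']); p=np.array(st['eef_pos'])
print(Rt); print('to view', Rt.T@(np.array([.57,.03,.36])-p))
E
```

```text
[[0.634  0.1262 0.008 ]
 [0.6209 0.0405 0.008 ]
 [0.7083 0.0275 0.008 ]] [(np.float64(0.08672247180666748), np.float64(-98.71688538327876)), (np.float64(0.08834060138228012), np.float64(-8.424061123567757))] [0.6712 0.0769 0.008 ]
[[0.6359 0.1263 0.008 ]
 [0.6172 0.0422 0.008 ]
 [0.7095 0.0189 0.008 ]] [(np.float64(0.08618136464524181), np.float64(-102.47782159686665)), (np.float64(0.09516726903596587), np.float64(-14.171468266745348))] [0.6727 0.0726 0.008 ]
{'fovy': 59.14182521820782, 'cx': 316.13147334774084, 'cy': 198.16375705300456, 'distortion': array([-0.0231,  0.    ,  0.    ,  0.    ,  0.    ]), 'hand_eye': array([[-0.0002, -0.9673, -0.2537,  0.0685],
       [ 1.    , -0.0003,  0.0003,  0.    ],
       [-0.0004, -0.2537,  0.9673, -0.144 ],
       [ 0.    ,  0.    ,  0.    ,  1.    ]])}
[[-0.9242  0.3819 -0.    ]
 [ 0.3819  0.9242 -0.    ]
 [-0.     -0.     -1.    ]]
to view [-0.5153 -0.4046 -0.1188]
```

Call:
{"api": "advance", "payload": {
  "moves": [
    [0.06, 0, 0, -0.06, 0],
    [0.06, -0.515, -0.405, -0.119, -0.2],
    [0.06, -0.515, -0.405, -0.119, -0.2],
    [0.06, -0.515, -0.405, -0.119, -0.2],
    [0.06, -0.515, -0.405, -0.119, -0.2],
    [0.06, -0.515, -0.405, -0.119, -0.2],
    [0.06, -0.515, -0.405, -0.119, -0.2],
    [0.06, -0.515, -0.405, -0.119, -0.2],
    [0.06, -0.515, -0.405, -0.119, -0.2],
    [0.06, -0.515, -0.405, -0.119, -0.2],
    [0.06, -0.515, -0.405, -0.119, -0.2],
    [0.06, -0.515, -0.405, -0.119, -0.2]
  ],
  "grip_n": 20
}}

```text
refused: moves: the value is too long (schema: maxItems 1). Nothing was moved.
```

The call was refused and nothing moved: it wants a list holding one list of rows, three levels of brackets. Same move again in that form.

Call:
{"api": "advance", "payload": {
  "moves": [
    [[0.06, 0, 0, -0.06, 0], [0.06, -0.515, -0.405, -0.119, -0.2], [0.06, -0.515, -0.405, -0.119, -0.2], [0.06, -0.515, -0.405, -0.119, -0.2], [0.06, -0.515, -0.405, -0.119, -0.2], [0.06, -0.515, -0.405, -0.119, -0.2], [0.06, -0.515, -0.405, -0.119, -0.2], [0.06, -0.515, -0.405, -0.119, -0.2], [0.06, -0.515, -0.405, -0.119, -0.2], [0.06, -0.515, -0.405, -0.119, -0.2], [0.06, -0.515, -0.405, -0.119, -0.2], [0.06, -0.515, -0.405, -0.119, -0.2]]
  ],
  "grip_n": 20
}}

```text
clock: 3.15
eef_pos: [0.5705, 0.0259, 0.3609]
eef_rot: [0.001, 0.098, 0.995, -0.0]
wrist_force: [-0.8, 0.5, -0.1]
grip_width: 0.0603
grasp_force: 0.0
```

```bash
python3 - <<'E'
from h import *
np.set_printoptions(precision=4,suppress=True)
st=manip.state(); im=manip.camera('wrist'); cv2.imwrite('pics/w1.png',im[...,::-1]); W=cam('wrist',st); print(st['clock'],st['eef_pos'],st['joints'],st['joint_velocities'])
for q in ['tin_a','scale_grip','stand_seat','stand','board','chisel','punch']:
    print(q,[(np.round(r['uv'],1),round(r['p'],2),onz(W,r['uv'],{'scale_grip':.177,'stand_seat':.145}.get(q,0))) for r in manip.mark_of(q,'wrist')][:4])
E
```

```text
3.15 [0.5705 0.0259 0.3609] [-0.593   0.1366  0.535   1.4873 -0.0686  1.5356  1.3153] [ 0.3168  0.2688  0.1965 -0.2844 -0.1705  0.073   0.5353]
tin_a [(array([ 52.3, 152.4]), 0.95, array([ 0.4916, -0.349 ,  0.    ])), (array([40.9, 22.2]), 0.95, array([ 0.3241, -0.2995,  0.    ])), (array([284.8,  78. ]), 0.92, array([0.4592, 0.0043, 0.    ]))]
scale_grip [(array([388.7, 261.5]), 0.86, array([0.667 , 0.0814, 0.177 ]))]
stand_seat []
stand [(array([364.6, 212.8]), 0.57, array([0.6699, 0.08  , 0.    ]))]
board [(array([178.7, 141.2]), 0.6, array([ 0.513 , -0.1627,  0.    ]))]
chisel []
punch [(array([281.3, 304.4]), 0.61, array([ 0.7964, -0.0764,  0.    ]))]
```

View pics/w1.png

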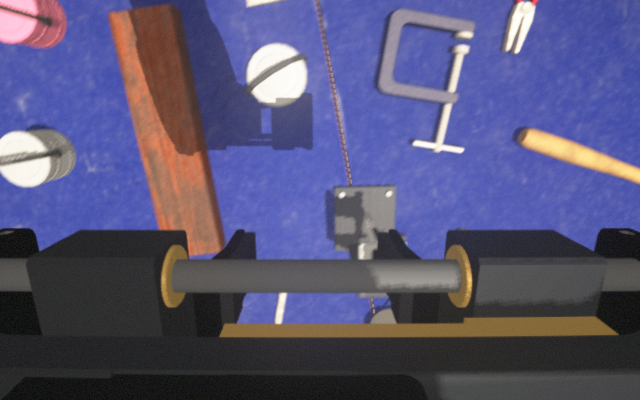

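The wrist view shows one white tin at (277,73), the other at (37,157), pink at (30,20), the stand base at (365,215) and the board at (170,130). I'll fit the tins and bails in all three cameras.

```bash
cat > fit.py <<'E'
from h import *
from scipy.optimize import minimize
def bail(x,y,a,z0=0,n=12):
    k=np.array([[-38,45],[-38,75],[-24,99],[0,108],[24,99],[38,75],[38,45]])/1e3
    t=np.linspace(0,6,6*n+1); yy=np.interp(t,range(7),k[:,0]); zz=np.interp(t,range(7),k[:,1])
    return np.c_[x-np.sin(a)*yy,y+np.cos(a)*yy,zz+z0]
def cyl(x,y,z0=0):
    t=np.linspace(0,2*np.pi,40); c=np.c_[x+.0365*np.cos(t),y+.0365*np.sin(t)]
    return np.vstack([np.c_[c,0*t+z0],np.c_[c,0*t+z0+.06]])
def render(C,x,y,a,z0=0):
    m=np.zeros((400,640),np.uint8)
    cv2.fillConvexPoly(m,cv2.convexHull(proj(C,cyl(x,y,z0)).astype(np.float32)).round().astype(int),1)
    d=np.linalg.norm(C[3]-[x,y,.1]); w=max(1,int(round(.006*C[0][0,0]/d)))
    cv2.polylines(m,[proj(C,bail(x,y,a,z0)).round().astype(int)],False,1,w); return m>0
def sil(cams,x,y):
    out={}
    for n,C in cams.items():
        u=proj(C,[x,y,.03])[0]; r=[s for s in manip.silhouettes('tin_a',n) if np.hypot(*(np.array(s['uv'])-u))<25]
        if r: out[n]=r[0]['region']
    return out
def fit(cams,ims,x,y,z0=0,yaws=np.radians(range(-90,90,5))):
    s=sil(cams,x,y); print('sil',list(s))
    def cost(v,full=False):
        x,y,a=v[0],v[1],v[2]; c=0
        for n,C in cams.items():
            u=proj(C,bail(x,y,a,z0)); mx=ims[n].max(2).astype(np.float32)
            g=cv2.remap(mx,u[None,:,0].astype(np.float32),u[None,:,1].astype(np.float32),cv2.INTER_LINEAR)[0]
            c+=g.mean()/255
            if n in s:
                m=render(C,x,y,a,z0); c+=2*(1-(m&s[n]).sum()/(m|s[n]).sum())
        return c
    best=min(((cost((x,y,a)),a) for a in yaws))
    r=minimize(cost,[x,y,best[1]],method='Nelder-Mead',options=dict(initial_simplex=[[x,y,best[1]],[x+.006,y,best[1]],[x,y+.006,best[1]],[x+.003,y+.003,best[1]+.15]],xatol=2e-4,fatol=1e-4))
    return r
E
python3 - <<'E'
from fit import *
np.set_printoptions(precision=4,suppress=True)
st=manip.state(); ims={n:manip.camera(n) for n in ['wrist','scene','side']}; cams={n:cam(n,st) for n in ims}; print(st['clock'],st['eef_pos'])
rows=[]
for x,y in [(.4585,.007),(.4935,-.341)]:
    r=fit(cams,ims,x,y); print(r.x,np.degrees(r.x[2]),r.fun); row=[]
    for n,C in cams.items():
        im=cv2.resize(ims[n][...,::-1],None,fx=4,fy=4,interpolation=cv2.INTER_CUBIC); 
        cv2.polylines(im,[(proj(C,bail(*r.x))*4+2).round().astype(int)],False,(0,255,0),1)
        u=(proj(C,[r.x[0],r.x[1],.05])[0]*4).astype(int); im=cv2.copyMakeBorder(im,150,150,150,150,cv2.BORDER_CONSTANT)
        row.append(im[u[1]+15:u[1]+285,u[0]+20:u[0]+280])
    rows.append(np.hstack(row))
cv2.imwrite('pics/fit1.png',np.vstack(rows))
W=cams['wrist']
for uv in [(333,186.5),(396,186)]: print(onz(W,uv,.008))
print([(s['uv'],s['p']) for s in manip.mark_of('scale_grip','wrist')], [(s['uv'],s['p'],onz(W,s['uv'],.145)) for s in manip.mark_of('stand_seat','wrist')])
E
```

```text
3.55 [0.5692 0.0312 0.3602]
sil ['wrist', 'scene', 'side']
[0.4576 0.0009 0.312 ] 17.874817644216765 2.1651949766001115
sil ['scene', 'side']
[ 0.4905 -0.3452 -0.0354] -2.0298912502890403 1.551480477434261
[0.6171 0.047  0.008 ]
[0.6336 0.1365 0.008 ]
[([383.5, 266.5], 0.83)] [([46.8, 148.9], 0.47, array([ 0.4904, -0.2361,  0.145 ])), ([371.1, 233.9], 0.34, array([0.6449, 0.0774, 0.145 ]))]
```

View pics/fit1.png

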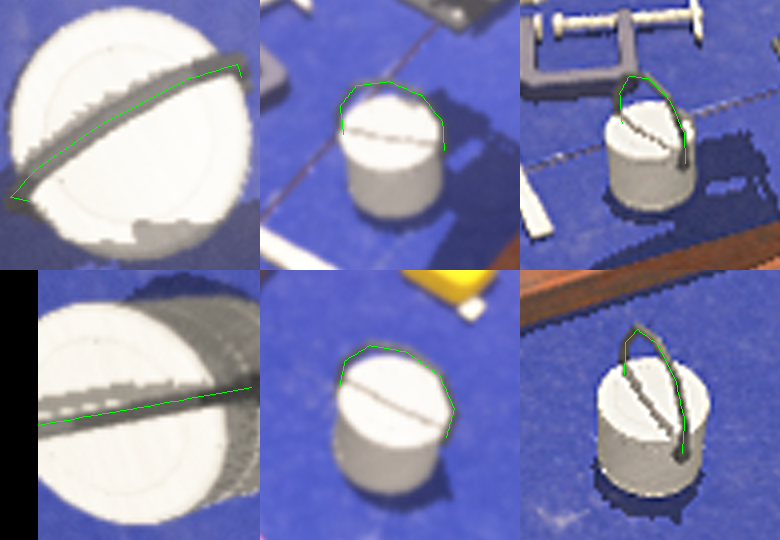

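```bash
python3 - <<'E'
from fit import *
np.set_printoptions(precision=4,suppress=True)
st=manip.state(); C={n:cam(n,st) for n in ['wrist','scene','side']}; im={n:manip.camera(n) for n in C}
rs=[];rk=[]
for n in C:
    u=manip.mark_of('scale_grip',n)[0]['uv']; rs.append(ray(C[n],u)); print(n,u,onz(C[n],u,.177))
    # black rubber blob
    m=(im[n].max(2)<45).astype(np.uint8); 
    if n!='wrist':
        k,l,s,c=cv2.connectedComponentsWithStats(m); i=min(range(1,k),key=lambda i:np.hypot(*(c[i]-u))+(s[i,4]<15)*99); print('blob',c[i],s[i],onz(C[n],c[i],.177)); rk.append(ray(C[n],c[i]))
print(tri(rs),tri(rs[1:]),tri(rk))
p=tri(rs)
for n in C: print(n,proj(C[n],p))
E
```

```text
wrist [381.3, 264.5] [0.6672 0.0779 0.177 ]
scene [298.8, 151.2] [0.6649 0.0683 0.177 ]
blob [291.6041  69.9294] [271  53  40  36 836] [1.1564 0.4072 0.177 ]
side [327.2, 161.0] [0.6769 0.0811 0.177 ]
blob [324.2778 163.7222] [322 157   7  12  36] [0.6592 0.0696 0.177 ]
[0.6711 0.0756 0.1755] [0.6684 0.0699 0.1799] [ 0.5967 -0.01    0.3633]
wrist [[379.3673 267.7749]]
scene [[297.8779 149.912 ]]
side [[326.5003 162.4963]]
```

Call:
{"api": "advance", "payload": {
  "moves": [
    [[0.08, -0.045, 0.032, 0.025, 0], [0.08, -0.09, 0.064, 0.05, 0], [0.08, -0.09, 0.064, 0.05, 0], [0.08, -0.09, 0.064, 0.05, 0], [0.08, -0.09, 0.064, 0.05, 0]]
  ]
}}

```text
clock: 5.03
eef_pos: [0.6699, 0.0743, 0.3123]
eef_rot: [0.001, 0.096, 0.995, 0.001]
wrist_force: [-1.0, -0.2, 0.2]
grip_width: 0.0799
grasp_force: 0.0
```

```bash
python3 - <<'E'
from fit import *
np.set_printoptions(precision=4,suppress=True)
S,D=cam('scene'),cam('side'); P=tri([ray(S,(296.7,150)),ray(D,(325.3,161.8))]); print('crop tri',P)
st=manip.state(); im=manip.camera('wrist'); cv2.imwrite('pics/w2.png',im[...,::-1]); W=cam('wrist',st); print(st['eef_pos'],st['clock'])
for q,z in [('scale_grip',.177),('stand_seat',.145),('scale',.085)]:
    print(q,[(r['uv'],r['p'],onz(W,r['uv'],z)) for r in manip.mark_of(q,'wrist')][:3])
E
```

```text
crop tri [0.6672 0.0773 0.1777]
[0.6699 0.0743 0.3123] 5.025
scale_grip [([323.2, 190.3], 0.64, array([0.6694, 0.0804, 0.177 ]))]
stand_seat []
scale [([323.3, 170.5], 0.59, array([0.6703, 0.0823, 0.085 ]))]
```

View pics/w2.png

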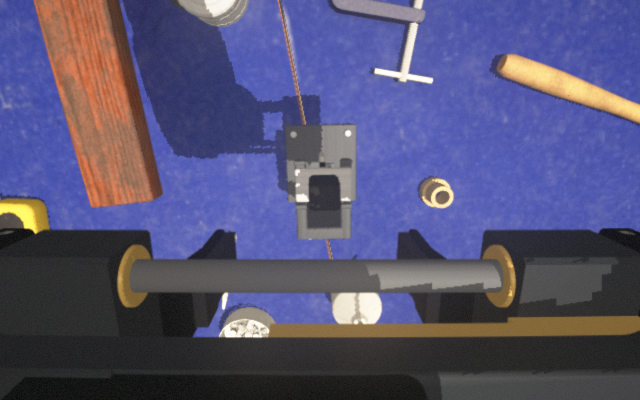

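Call:
{"api": "advance", "payload": {
  "moves": [
    [[0.08, 0.003, 0.0056, 0.05, 0], [0.08, 0.003, 0.0056, 0.1, 0], [0.08, 0.003, 0.0056, 0.134, 0], [0.08, 0.003, 0.0056, 0.134, 0], [0.08, 0.003, 0.0056, 0.134, 0]]
  ],
  "grip_n": 20
}}

```text
clock: 5.85
eef_pos: [0.669, 0.0814, 0.1784]
eef_rot: [0.001, 0.096, 0.995, 0.0]
wrist_force: [-0.4, -0.3, -0.1]
grip_width: 0.08
grasp_force: 0.0
```

```bash
python3 - <<'E'
from fit import *
np.set_printoptions(precision=4,suppress=True)
st=manip.state(); print(st['eef_pos'],st['wrist_force'])
for n in ['scene','side']: cv2.imwrite(f'pics/{n}2.png',manip.camera(n)[...,::-1])
a=cv2.imread('pics/scene2.png');b=cv2.imread('pics/side2.png')
c=lambda i,u,v:cv2.resize(i[v-40:v+40,u-40:u+40],(400,400),interpolation=cv2.INTER_CUBIC)
cv2.imwrite('pics/crop2.png',np.hstack([c(a,298,155),c(b,327,168)]))
E
```

```text
[0.669  0.0814 0.1784] [-0.3505 -0.3364 -0.1091]
```

View pics/crop2.png

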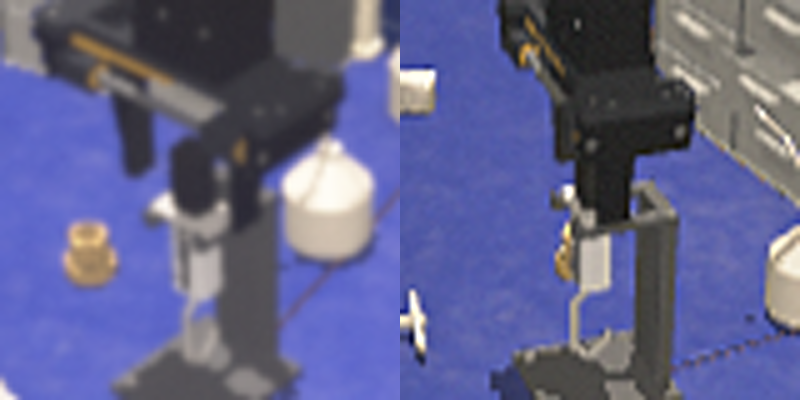

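The grip is between the fingers, with the right finger beside it in both views. Closing.

Call:
{"api": "advance", "payload": {
  "moves": [
    [[0.0, 0, 0, 0, 0], [0.0, 0, 0, 0, 0], [0.0, 0, 0, 0, 0], [0.0, 0, 0, 0, 0], [0.0, 0, 0, 0, 0]]
  ],
  "grip_n": 40
}}

```text
clock: 6.58
eef_pos: [0.6681, 0.0815, 0.1762]
eef_rot: [-0.0, 0.096, 0.995, -0.0]
wrist_force: [0.5, -0.1, 0.6]
grip_width: 0.0377
grasp_force: 0.0
```

Call:
{"api": "advance", "payload": {
  "moves": [
    [[0.0, 0, 0, 0, 0], [0.0, 0, 0, 0, 0], [0.0, 0, 0, 0, 0], [0.0, 0, 0, 0, 0]]
  ],
  "grip_n": 40
}}

```text
clock: 7.08
eef_pos: [0.6681, 0.0814, 0.1762]
eef_rot: [-0.0, 0.096, 0.995, -0.0]
wrist_force: [-0.9, -0.4, -0.7]
grip_width: 0.0241
grasp_force: 39.9
```

```bash
python3 -c "
from h import *
print(manip.state())"
```

```text
{'clock': 7.075, 'joints': array([-0.55508187,  0.44915782,  0.50127796,  1.50533146, -0.22205867,
        1.24413144,  1.35470902]), 'joint_velocities': array([-0.00042309,  0.00230265,  0.0006086 ,  0.00211515, -0.00095824,
        0.00082534,  0.00075266]), 'tau': array([-2.06867983e-01, -6.65628004e+01,  9.44205254e+00, -3.84645045e+01,
       -5.36176376e-02,  9.22036939e-02,  2.59426779e-03]), 'eef_pos': array([0.66812946, 0.08144039, 0.17620644]), 'eef_rot': array([-7.64982740e-05,  9.57977571e-02,  9.95400814e-01, -4.88804227e-05]), 'wrist_force': array([-0.90235936, -0.35134099, -0.66034954]), 'ft_torque': array([-0.03981711,  0.01879904,  0.01873662]), 'grasp_force': 39.890424236655235, 'grip_width': 0.024053659323868336}
```

Call:
{"api": "advance", "payload": {
  "moves": [
    [[0.0, 0, 0, -0.01, 0], [0.0, 0, 0, -0.03, 0], [0.0, 0, 0, -0.06, 0], [0.0, 0, 0, -0.1, 0], [0.0, 0, 0, -0.15, 0], [0.0, 0, 0, -0.15, 0], [0.0, 0, 0, -0.15, 0]]
  ],
  "grip_n": 40
}}

```text
clock: 7.95
eef_pos: [0.6681, 0.0815, 0.3268]
eef_rot: [0.0, 0.096, 0.995, 0.0]
wrist_force: [-0.8, -0.1, -2.2]
grip_width: 0.0237
grasp_force: 39.9
```

```bash
python3 - <<'E'
from fit import *
np.set_printoptions(precision=4,suppress=True)
st=manip.state(); print(st['wrist_force'],st['eef_pos'])
Rt=rot(st['eef_rot']); p=np.array(st['eef_pos'])
for d,z in [(-.045,.32),(-.045,.2247),(0,.2247)]:
    a=np.radians(17.9); t=np.array([.4576+d*np.cos(a),.0009+d*np.sin(a),z]); print(t,Rt.T@(t-p))
yaw=np.degrees(np.arctan2(Rt[1,0],Rt[0,0])); print(yaw)
im=manip.camera('side'); C=cam('side')
print([(q,[(r['uv'],r['p']) for r in manip.mark_of(q,'side')][:2]) for q in ['hook_bowl','scale_grip']])
cv2.imwrite('pics/s3.png',im[...,::-1]); print(proj(C,[p-[0,0,.1427],p]))
# board: corners by reddish-brown segmentation
B=[]
for n in ['scene','side']:
    im=manip.camera(n); r=manip.silhouettes('board',n); C=cam(n)
    for s in r[:2]: 
        m=s['region'].astype(np.uint8); cs,_=cv2.findContours(m,0,2); c=max(cs,key=cv2.contourArea); q=cv2.approxPolyDP(c,4,True)[:,0]; print(n,s['p'],s['uv'],[(tuple(u),onz(C,u,.034)[:2].round(3)) for u in q])
E
```

```text
[-0.8361 -0.0824 -2.2174] [0.6681 0.0815 0.3268]
[ 0.4148 -0.0129  0.32  ] [ 0.2307 -0.141   0.0066]
[ 0.4148 -0.0129  0.2247] [ 0.2307 -0.141   0.1019]
[0.4576 0.0009 0.2247] [ 0.1913 -0.1193  0.1019]
169.01125772115356
[('hook_bowl', [([325.4, 158.1], 0.36)]), ('scale_grip', [([326.1, 118.2], 0.56)])]
[[324.8786 159.7043]
 [325.4602 119.8657]]
scene 0.56 [334.9, 253.6] [((np.int32(377), np.int32(216)), array([ 0.662, -0.211])), ((np.int32(355), np.int32(207)), array([ 0.665, -0.135])), ((np.int32(296), np.int32(275)), array([ 0.351, -0.111])), ((np.int32(296), np.int32(283)), array([ 0.33 , -0.124])), ((np.int32(321), np.int32(295)), array([ 0.33 , -0.199])), ((np.int32(372), np.int32(230)), array([ 0.601, -0.221]))]
side 0.92 [315.1, 257.5] [((np.int32(371), np.int32(244)), array([ 0.668, -0.208])), ((np.int32(356), np.int32(230)), array([ 0.665, -0.13 ])), ((np.int32(260), np.int32(262)), array([ 0.341, -0.123])), ((np.int32(272), np.int32(284)), array([ 0.338, -0.218])), ((np.int32(368), np.int32(253)), array([ 0.637, -0.238]))]
```

Call:
{"api": "advance", "payload": {
  "moves": [
    [[0.0, 0.054, -0.033, 0.005, 0], [0.0, 0.108, -0.067, 0.005, -0.18], [0.0, 0.162, -0.1, 0.005, -0.36], [0.0, 0.2175, -0.134, 0.005, -0.505], [0.0, 0.2175, -0.134, 0.005, -0.505], [0.0, 0.2175, -0.134, 0.005, -0.505], [0.0, 0.2175, -0.134, 0.005, -0.505]]
  ],
  "grip_n": 40
}}

```text
clock: 9.18
eef_pos: [0.43, -0.008, 0.3211]
eef_rot: [-0.0, -0.156, 0.988, -0.0]
wrist_force: [-0.9, -0.1, -1.2]
grip_width: 0.0238
grasp_force: 39.9
```

```bash
python3 - <<'E'
from fit import *
np.set_printoptions(precision=4,suppress=True)
st=manip.state(); p=np.array(st['eef_pos']); Rt=rot(st['eef_rot']); print(p,np.degrees(np.arctan2(Rt[1,0],Rt[0,0])),st['joints'])
ims={n:manip.camera(n) for n in ['wrist','scene','side']}; cams={n:cam(n,st) for n in ims}
for n in ims: cv2.imwrite(f'pics/{n}4.png',ims[n][...,::-1])
r=fit(cams,ims,.4576,.0009,yaws=[.312]); print(r.x,np.degrees(r.x[2]),r.fun)
row=[]
for n,C in cams.items():
    im=cv2.resize(ims[n][...,::-1],None,fx=4,fy=4,interpolation=cv2.INTER_CUBIC)
    cv2.polylines(im,[(proj(C,bail(*r.x))*4+2).round().astype(int)],False,(0,255,0),1)
    for q in proj(C,[p-[0,0,.1427],p-[0,0,.153]])*4: cv2.circle(im,tuple(q.astype(int)),3,(0,0,255),1)
    u=(proj(C,[r.x[0],r.x[1],.09])[0]*4).astype(int); im=cv2.copyMakeBorder(im,200,200,200,200,cv2.BORDER_CONSTANT)
    row.append(im[u[1]:u[1]+400,u[0]+70:u[0]+330])
cv2.imwrite('pics/fit2.png',np.hstack(row))
E
```

```text
[ 0.43   -0.008   0.3211] -162.06541333635192 [-0.6397 -0.2063  0.4747  1.85    0.0949  1.4765  1.7011]
sil ['scene']
[0.4562 0.0008 0.3286] 18.829118066922252 1.6444454969590347
```

View pics/fit2.png

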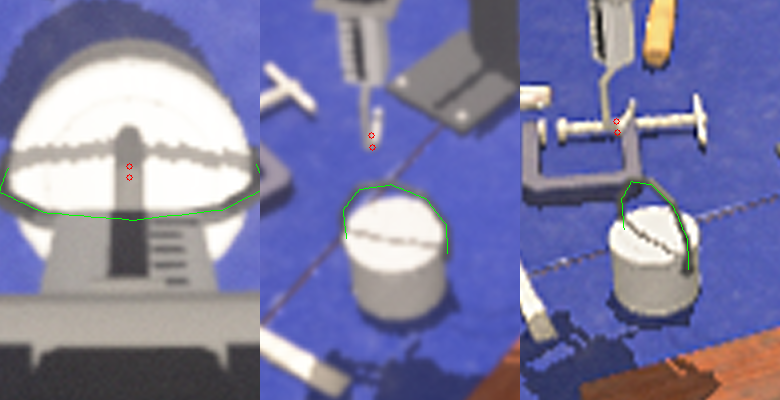

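The bail fit sits on the wire in all three views and the hook is centred on it. I'll descend behind the bail, then slide under it.

Call:
{"api": "advance", "payload": {
  "moves": [
    [[0.0, 0.003, 0, 0.04, 0], [0.0, 0.003, 0, 0.07, 0], [0.0, 0.003, 0, 0.0965, 0], [0.0, 0.003, 0, 0.0965, 0], [0.0, 0.003, 0, 0.0965, 0], [0.0, -0.01, 0, 0.0965, 0], [0.0, -0.02, 0, 0.0965, 0], [0.0, -0.029, 0, 0.0965, 0], [0.0, -0.029, 0, 0.0965, 0], [0.0, -0.029, 0, 0.0965, 0]]
  ],
  "grip_n": 40
}}

```text
clock: 10.72
eef_pos: [0.4566, 0.0002, 0.2246]
eef_rot: [-0.0, -0.156, 0.988, -0.0]
wrist_force: [-0.7, -0.5, -1.2]
grip_width: 0.0235
grasp_force: 39.9
```

```bash
python3 - <<'E'
from fit import *
np.set_printoptions(precision=4,suppress=True)
st=manip.state(); p=np.array(st['eef_pos']); print(p,st['wrist_force'])
row=[]
for n in ['wrist','scene','side']:
    im=manip.camera(n); C=cam(n,st); im=cv2.resize(im[...,::-1],None,fx=4,fy=4,interpolation=cv2.INTER_CUBIC)
    u=(proj(C,[.457,.001,.1])[0]*4).astype(int); im=cv2.copyMakeBorder(im,200,200,200,200,cv2.BORDER_CONSTANT)
    row.append(im[u[1]:u[1]+400,u[0]+70:u[0]+330])
cv2.imwrite('pics/h1.png',np.hstack(row))
E
```

```text
[0.4566 0.0002 0.2246] [-0.6662 -0.4573 -1.2406]
```

View pics/h1.png

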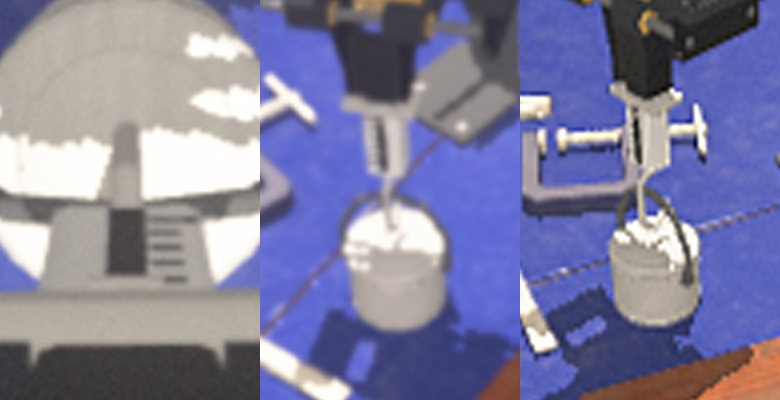

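The hook is under the bail in all views. Now the gentle pull, with stops to read the force.

Call:
{"api": "advance", "payload": {
  "moves": [
    [[0.0, 0, 0, -0.01, 0], [0.0, 0, 0, -0.02, 0], [0.0, 0, 0, -0.026, 0], [0.0, 0, 0, -0.03, 0], [0.0, 0, 0, -0.034, 0], [0.0, 0, 0, -0.038, 0], [0.0, 0, 0, -0.038, 0], [0.0, 0, 0, -0.038, 0]]
  ],
  "grip_n": 40
}}

```text
clock: 11.88
eef_pos: [0.4565, 0.0003, 0.2624]
eef_rot: [-0.0, -0.156, 0.988, -0.0]
wrist_force: [-1.6, 0.2, -4.6]
grip_width: 0.0241
grasp_force: 39.9
```

```bash
python3 -c "
from h import *
for i in range(4): print(manip.state()['wrist_force']); manip.camera('wrist')"
```

```text
[-1.62204715  0.15407241 -4.63470566]
[-1.71205777 -0.24006569 -5.54691839]
[-1.47719647 -0.24743244 -5.10538124]
[-1.68395344 -0.22977677 -4.24404387]
```

Contact came where expected, at about 3 N. Continuing to at most about 7.2 N.

Call:
{"api": "advance", "payload": {
  "moves": [
    [[0.0, 0, 0, -0.004, 0], [0.0, 0, 0, -0.008, 0], [0.0, 0, 0, -0.012, 0], [0.0, 0, 0, -0.015, 0], [0.0, 0, 0, -0.017, 0], [0.0, 0, 0, -0.017, 0], [0.0, 0, 0, -0.017, 0]]
  ],
  "grip_n": 40
}}

```text
clock: 12.95
eef_pos: [0.4566, 0.0003, 0.2796]
eef_rot: [-0.0, -0.156, 0.988, -0.0]
wrist_force: [-1.4, 0.0, -8.4]
grip_width: 0.0238
grasp_force: 39.9
```

```bash
python3 -c "
from h import *
for i in range(6): print(manip.state()['wrist_force'],manip.state()['eef_pos']); manip.camera('wrist')"
```

```text
[-1.37048113  0.02339413 -8.4061997 ] [4.56616183e-01 3.36260023e-04 2.79589205e-01]
[-2.01025972  0.15503021 -7.89748418] [4.56614436e-01 3.45544266e-04 2.79601004e-01]
[-1.45956094 -0.19734033 -7.77139971] [4.56613322e-01 3.19226433e-04 2.79605781e-01]
[-1.60441999 -1.06791363 -8.16065472] [4.56631342e-01 3.26104601e-04 2.79608618e-01]
[-1.30194873 -0.00997172 -8.54101236] [4.56646315e-01 3.35052438e-04 2.79650193e-01]
[-1.13683234  0.13457253 -9.17747256] [4.56649170e-01 3.11117433e-04 2.79695578e-01]
```

Call:
{"api": "advance", "payload": {
  "moves": [
    [[0.0, 0, 0, -0.002, 0], [0.0, 0, 0, -0.0045, 0], [0.0, 0, 0, -0.0045, 0], [0.0, 0, 0, -0.0045, 0]]
  ],
  "grip_n": 40
}}

```text
clock: 13.75
eef_pos: [0.4567, 0.0003, 0.2842]
eef_rot: [-0.0, -0.156, 0.988, -0.0]
wrist_force: [-0.9, -0.1, -10.9]
grip_width: 0.0235
grasp_force: 39.9
```

```bash
python3 - <<'E'
from fit import *
np.set_printoptions(precision=4,suppress=True)
F=[]
for i in range(8): st=manip.state(); F.append(st['wrist_force'][2]); im=manip.camera('side' if i%2 else 'scene'); cv2.imwrite(f'pics/p{i}.png',im[...,::-1])
print(np.mean(F),np.std(F),st['eef_pos'])
# vertical shift of tin vs before hooking
for n,k in [('scene',6),('side',7)]:
    a=cv2.imread(f'pics/{n}4.png',0);b=cv2.imread(f'pics/p{k}.png',0);C=cam(n)
    u=proj(C,[.4575,.001,.02])[0].astype(int); 
    T=b[u[1]-14:u[1]+16,u[0]-16:u[0]+16]; 
    m=cv2.matchTemplate(a[u[1]-22:u[1]+24,u[0]-20:u[0]+20],T,cv2.TM_CCOEFF_NORMED); print(n,cv2.minMaxLoc(m),'nominal (4,8)', proj(C,[.4575,.001,.03])-proj(C,[.4575,.001,.02]))
E
```

```text
-9.813430369054352 0.6320472171411545 [0.4567 0.0003 0.2842]
scene (0.14523133635520935, 0.9504652619361877, (0, 0), (4, 8)) nominal (4,8) [[-0.2037 -2.2751]]
side (0.05114409700036049, 0.9354373812675476, (8, 0), (4, 8)) nominal (4,8) [[-0.1586 -2.4262]]
```

The force keeps growing (8.3 N) and the tin hasn't moved, so this is the full one. I'll release and unhook it.

Call:
{"api": "advance", "payload": {
  "moves": [
    [[0.0, 0, 0, 0.008, 0], [0.0, 0, 0, 0.017, 0], [0.0, 0, 0, 0.026, 0], [0.0, 0, 0, 0.035, 0], [0.0, 0, 0, 0.047, 0], [0.0, 0, 0, 0.0595, 0], [0.0, 0, 0, 0.0595, 0], [0.0, 0, 0, 0.0595, 0], [0.0, 0.01, 0, 0.0595, 0], [0.0, 0.02, 0, 0.0595, 0], [0.0, 0.031, 0, 0.0595, 0], [0.0, 0.031, 0, 0.0595, 0]]
  ],
  "grip_n": 40
}}

```text
clock: 15.65
eef_pos: [0.4265, -0.0095, 0.225]
eef_rot: [0.0, -0.156, 0.988, 0.0]
wrist_force: [0.1, -0.7, -1.6]
grip_width: 0.0237
grasp_force: 39.9
```

Call:
{"api": "advance", "payload": {
  "moves": [
    [[0.0, 0, 0, 0, 0], [0.0, 0, 0, -0.03, 0], [0.0, 0, 0, -0.06, 0], [0.0, 0, 0, -0.096, 0], [0.0, 0, 0, -0.096, 0], [0.0, 0, 0, -0.096, 0]]
  ]
}}

```text
clock: 16.4
eef_pos: [0.4272, -0.0091, 0.3201]
eef_rot: [-0.0, -0.156, 0.988, -0.0]
wrist_force: [-0.0, 0.4, -2.0]
grip_width: 0.0235
grasp_force: 39.9
```

```bash
python3 - <<'E'
from fit import *
np.set_printoptions(precision=4,suppress=True)
st=manip.state(); p=np.array(st['eef_pos']); Rt=rot(st['eef_rot']); print(p,st['wrist_force'],np.degrees(np.arctan2(Rt[1,0],Rt[0,0])))
ims={n:manip.camera(n) for n in ['scene','side']}; cams={n:cam(n) for n in ims}
for n in ims: cv2.imwrite(f'pics/{n}5.png',ims[n][...,::-1])
r=fit(cams,ims,.4576,.0009,yaws=[.312]); print('tin1',r.x,r.fun)
r=fit(cams,ims,.4905,-.345,yaws=np.radians([-10,-5,-2,0,5])); print('tin2',r.x,r.fun)
a=np.radians(-2)
t=np.array([.4915-.05*np.cos(a),-.344-.05*np.sin(a),.32]); print(t,Rt.T@(t-p))
E
```

```text
[ 0.4272 -0.0091  0.3201] [-0.0052  0.374  -1.9762] -162.0477527111391
sil ['scene', 'side']
tin1 [0.4551 0.0005 0.3566] 1.8539987275414993
sil ['scene', 'side']
tin2 [ 0.4915 -0.3457 -0.065 ] 1.3851671272243729
[ 0.4415 -0.3423  0.32  ] [ 0.089  -0.3213  0.0002]
```

Call:
{"api": "advance", "payload": {
  "moves": [
    [[0.0, 0.015, -0.054, 0, 0.06], [0.0, 0.03, -0.108, 0, 0.12], [0.0, 0.045, -0.16, 0, 0.18], [0.0, 0.06, -0.214, 0, 0.24], [0.0, 0.075, -0.268, 0, 0.3], [0.0, 0.089, -0.321, 0, 0.35], [0.0, 0.089, -0.321, 0, 0.35], [0.0, 0.089, -0.321, 0, 0.35], [0.0, 0.089, -0.321, 0, 0.35]]
  ],
  "grip_n": 40
}}

```text
clock: 17.82
eef_pos: [0.4419, -0.3407, 0.3208]
eef_rot: [0.0, 0.017, 1.0, 0.001]
wrist_force: [-0.0, 0.4, -1.4]
grip_width: 0.0239
grasp_force: 39.9
```

```bash
python3 - <<'E'
from fit import *
np.set_printoptions(precision=4,suppress=True)
st=manip.state(); p=np.array(st['eef_pos']); Rt=rot(st['eef_rot']); print(p,st['wrist_force'],np.degrees(np.arctan2(Rt[1,0],Rt[0,0])))
ims={n:manip.camera(n) for n in ['wrist','scene','side']}; cams={n:cam(n,st) for n in ims}
for n in ims: cv2.imwrite(f'pics/{n}6.png',ims[n][...,::-1])
r=fit(cams,ims,.4915,-.345,yaws=np.radians([-6,-4,-2,0])); print('tin2',r.x,np.degrees(r.x[2]),r.fun)
row=[]
for n,C in cams.items():
    im=cv2.resize(ims[n][...,::-1],None,fx=4,fy=4,interpolation=cv2.INTER_CUBIC)
    cv2.polylines(im,[(proj(C,bail(*r.x))*4+2).round().astype(int)],False,(0,255,0),1)
    for q in proj(C,[p-[0,0,.1427],p-[0,0,.153]])*4: cv2.circle(im,tuple(q.astype(int)),3,(0,0,255),1)
    u=(proj(C,[r.x[0],r.x[1],.09])[0]*4).astype(int); im=cv2.copyMakeBorder(im,200,200,200,200,cv2.BORDER_CONSTANT)
    row.append(im[u[1]:u[1]+400,u[0]+70:u[0]+330])
cv2.imwrite('pics/fit3.png',np.hstack(row))
for n,C in cams.items():
    for s in manip.silhouettes('board',n)[:1]:
        m=s['region'].astype(np.uint8); cs,_=cv2.findContours(m,0,2); c=max(cs,key=cv2.contourArea); q=cv2.approxPolyDP(c,4,True)[:,0]; print(n,s['p'],[(tuple(map(int,u)),onz(C,u,.034)[:2].round(3)) for u in q])
E
```

```text
[ 0.4419 -0.3407  0.3208] [-0.0338  0.4123 -1.4268] 178.01849912309575
sil ['wrist', 'scene', 'side']
tin2 [ 0.4907 -0.3452 -0.0242] -1.3857492300337932 3.0875564235748856
wrist 0.75 [((437, 75), array([ 0.343, -0.196])), ((416, 229), array([ 0.532, -0.214])), ((484, 228), array([ 0.534, -0.125])), ((510, 79), array([ 0.35, -0.11]))]
scene 0.93 [((377, 216), array([ 0.662, -0.211])), ((355, 207), array([ 0.665, -0.135])), ((295, 282), array([ 0.331, -0.12 ])), ((320, 295), array([ 0.329, -0.196]))]
side 0.98 [((370, 244), array([ 0.665, -0.207])), ((357, 230), array([ 0.668, -0.131])), ((339, 236), array([ 0.602, -0.13 ])), ((327, 248), array([ 0.541, -0.161])), ((328, 258), array([ 0.522, -0.2  ])), ((336, 254), array([ 0.552, -0.197])), ((331, 263), array([ 0.52 , -0.223])), ((323, 260), array([ 0.505, -0.201])), ((321, 241), array([ 0.541, -0.124])), ((262, 258), array([ 0.353, -0.11 ])), ((261, 266), array([ 0.338, -0.139])), ((272, 283), array([ 0.339, -0.215])), ((370, 251), array([ 0.647, -0.233]))]
```

View pics/fit3.png

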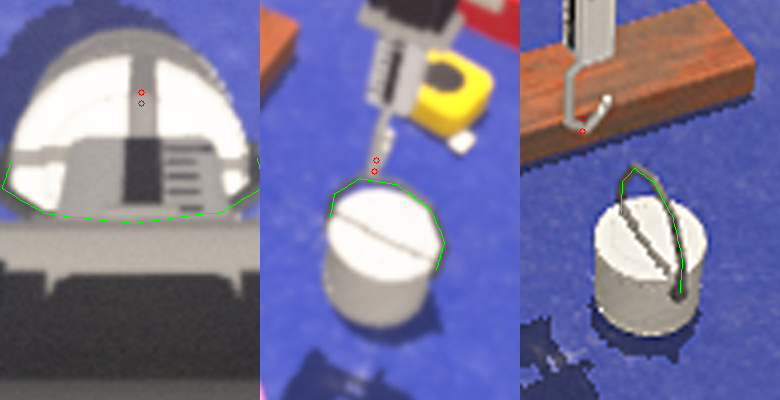

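The fit is good and the hook sits about 3 mm to +y of the peak, so I'll correct that. Descend, slide under and pull.

Call:
{"api": "advance", "payload": {
  "moves": [
    [[0.0, 0, -0.003, 0.035, 0], [0.0, 0, -0.003, 0.07, 0], [0.0, 0, -0.003, 0.096, 0], [0.0, 0, -0.003, 0.096, 0], [0.0, 0, -0.003, 0.096, 0], [0.0, -0.015, -0.003, 0.096, 0], [0.0, -0.03, -0.003, 0.096, 0], [0.0, -0.042, -0.003, 0.096, 0], [0.0, -0.049, -0.003, 0.096, 0], [0.0, -0.049, -0.003, 0.096, 0], [0.0, -0.049, -0.003, 0.096, 0]]
  ],
  "grip_n": 40
}}

```text
clock: 19.65
eef_pos: [0.4898, -0.3471, 0.2248]
eef_rot: [-0.0, 0.019, 1.0, -0.0]
wrist_force: [0.1, 0.4, -2.0]
grip_width: 0.0239
grasp_force: 39.9
```

Call:
{"api": "advance", "payload": {
  "moves": [
    [[0.0, 0, 0, -0.01, 0], [0.0, 0, 0, -0.02, 0], [0.0, 0, 0, -0.026, 0], [0.0, 0, 0, -0.03, 0], [0.0, 0, 0, -0.034, 0], [0.0, 0, 0, -0.038, 0], [0.0, 0, 0, -0.042, 0], [0.0, 0, 0, -0.042, 0], [0.0, 0, 0, -0.042, 0]]
  ]
}}

```text
clock: 20.78
eef_pos: [0.4902, -0.3467, 0.2665]
eef_rot: [-0.0, 0.018, 1.0, 0.0]
wrist_force: [-0.8, 0.9, -5.3]
grip_width: 0.024
grasp_force: 39.9
```

```bash
python3 -c "
from h import *
f=[]
for i in range(6): f.append(manip.state()['wrist_force']); manip.camera('wrist')
print(np.mean(f,0))"
```

```text
[-0.78104217  0.20130097 -4.86195026]
```

Call:
{"api": "advance", "payload": {
  "moves": [
    [[0.0, 0, 0, -0.003, 0], [0.0, 0, 0, -0.006, 0], [0.0, 0, 0, -0.009, 0], [0.0, 0, 0, -0.012, 0], [0.0, 0, 0, -0.015, 0], [0.0, 0, 0, -0.017, 0], [0.0, 0, 0, -0.017, 0], [0.0, 0, 0, -0.017, 0]]
  ],
  "grip_n": 40
}}

```text
clock: 22.08
eef_pos: [0.4903, -0.3468, 0.2837]
eef_rot: [-0.0, 0.018, 1.0, 0.0]
wrist_force: [0.3, 0.3, -6.8]
grip_width: 0.0241
grasp_force: 39.9
```

```bash
python3 - <<'E'
from fit import *
np.set_printoptions(precision=4,suppress=True)
F=[]
for i in range(8): st=manip.state(); F.append(st['wrist_force']); n='side' if i%2 else 'scene'; im=manip.camera(n); cv2.imwrite(f'pics/{n}7.png',im[...,::-1])
print(np.mean(F,0),np.std(F,0),st['eef_pos'])
for n in ['scene','side']:
    a=cv2.imread(f'pics/{n}6.png',0);b=cv2.imread(f'pics/{n}7.png',0);C=cam(n)
    u=proj(C,[.4907,-.3452,.02])[0].astype(int); f=lambda x:cv2.resize(x,None,fx=4,fy=4,interpolation=cv2.INTER_CUBIC)
    T=f(b[u[1]-14:u[1]+16,u[0]-16:u[0]+16]); m=cv2.matchTemplate(f(a[u[1]-22:u[1]+24,u[0]-22:u[0]+22]),T,cv2.TM_CCOEFF_NORMED); l=cv2.minMaxLoc(m); print(n,l[1],'tin moved px',(24-l[3][0])/4,(32-l[3][1])/4)
E
```

```text
[ 0.1846 -0.0179 -6.3707] [0.5086 0.245  0.312 ] [ 0.4903 -0.3468  0.2837]
scene 0.9009683728218079 tin moved px 1.0 -2.0
side 0.8271459937095642 tin moved px 0.75 -2.75
```

The load holds at 4.9 N and the tin has risen about 10 mm, so this is the part-used one. Now I'll fit the board accurately, since the tin is 73 mm across and the board only 82 mm wide.

```bash
cat > bfit.py <<'E'
from fit import *
from scipy.optimize import minimize
def wc(p,yawdeg):
    c=manip.get_calibration('wrist'); a=np.radians(yawdeg); T=np.eye(4)
    T[:3,:3]=np.array([[np.cos(a),np.sin(a),0],[np.sin(a),-np.cos(a),0],[0,0,-1]]); T[:3,3]=p; M=T@np.array(c['hand_eye'])
    K,D,_,_=cam('scene'); f=200/np.tan(np.radians(c['fovy'])/2)
    return np.array([[f,0,c['cx']],[0,f,c['cy']],[0,0,1.]]),np.array(c['distortion'],float),M[:3,:3],M[:3,3]
def box(x,y,a):
    l=np.array([[i*.165,j*.041,k] for k in(0,.034) for i in(-1,1) for j in(-1,1)])
    return np.c_[x+l[:,0]*np.cos(a)-l[:,1]*np.sin(a),y+l[:,0]*np.sin(a)+l[:,1]*np.cos(a),l[:,2]]
def brown(im):
    b,g,r=[im[...,i].astype(int) for i in range(3)]; return ((r>b+15)&(r<190)).astype(np.uint8)
V={'scene':('scene0',cam('scene'),400),'side':('side0',cam('side'),400),'w2':('w2',wc([.6699,.0743,.3123],169.0),225),'w6':('wrist6',wc([.4419,-.3407,.3208],178.02),225)}
if __name__=='__main__':
    np.set_printoptions(precision=4,suppress=True)
    M={}
    for n,(f,C,h) in V.items():
        m=cv2.morphologyEx(brown(cv2.imread(f'pics/{f}.png')),cv2.MORPH_OPEN,np.ones((3,3))); m[h:]=0
        k,l,s,c=cv2.connectedComponentsWithStats(m); h0=np.zeros((400,640),np.uint8); cv2.fillConvexPoly(h0,cv2.convexHull(proj(C,box(.497,-.166,-.04)).astype(np.float32)).astype(int),1); h0[h:]=0
        i=1+int(np.argmax([((l==i)&(h0>0)).sum() for i in range(1,k)])); mm=(l==i).astype(np.uint8)
        cs,_=cv2.findContours(mm,0,2); z=np.zeros_like(mm); cv2.fillPoly(z,[cv2.convexHull(max(cs,key=cv2.contourArea))],1); M[n]=z>0
    def iou(v,n):
        C,h=V[n][1:]; m=np.zeros((400,640),np.uint8); q=proj(C,box(*v)); q=np.clip(q,-2000,2000)
        cv2.fillConvexPoly(m,(cv2.convexHull(q.astype(np.float32))*16).round().astype(int),1,shift=4); m[h:]=0
        m=m>0; return (m&M[n]).sum()/(m|M[n]).sum()
    for S in [['scene','side'],['w2','w6'],list(V)]:
        f=lambda v:-sum(iou(v,n) for n in S)
        x0=[.497,-.166,-.045]; r=minimize(f,x0,method='Nelder-Mead',options=dict(initial_simplex=[x0,[.507,-.166,-.045],[.497,-.156,-.045],[.497,-.166,.03]],xatol=1e-4,fatol=1e-5))
        print(S,r.x,np.degrees(r.x[2]),[round(iou(r.x,n),3) for n in V])
E
python3 bfit.py
```

```text
['scene', 'side'] [ 0.5084 -0.162  -0.057 ] -3.2641530199977953 [np.float64(0.919), np.float64(0.905), np.float64(0.915), np.float64(0.16)]
['w2', 'w6'] [ 0.5077 -0.1639 -0.0717] -4.105293950482097 [np.float64(0.895), np.float64(0.88), np.float64(0.926), np.float64(0.16)]
['scene', 'side', 'w2', 'w6'] [ 0.5084 -0.162  -0.0586] -3.3564691933352147 [np.float64(0.919), np.float64(0.904), np.float64(0.916), np.float64(0.161)]
```

Call:
{"api": "advance", "payload": {
  "moves": [
    [[0.0, 0, 0, -0.004, 0], [0.0, 0, 0, -0.01, 0], [0.0, 0, 0, -0.017, 0], [0.0, 0, 0, -0.024, 0], [0.0, 0, 0, -0.031, 0], [0.0, 0, 0, -0.038, 0], [0.0, 0, 0, -0.043, 0], [0.0, 0, 0, -0.045, 0], [0.0, 0, 0, -0.045, 0]]
  ],
  "grip_n": 40
}}

```text
clock: 23.6
eef_pos: [0.4903, -0.3468, 0.3288]
eef_rot: [-0.0, 0.018, 1.0, -0.0]
wrist_force: [-0.4, -0.5, -7.4]
grip_width: 0.0237
grasp_force: 39.9
```

Call:
{"api": "advance", "payload": {
  "moves": [
    [[0.0, 0, 0.006, 0, 0], [0.0, -0.001, 0.018, 0, 0], [0.0, -0.002, 0.034, 0, 0], [0.0, -0.003, 0.052, 0, 0], [0.0, -0.004, 0.072, 0, 0], [0.0, -0.005, 0.092, 0, 0], [0.0, -0.006, 0.112, 0, 0], [0.0, -0.007, 0.132, 0, 0], [0.0, -0.008, 0.15, 0, 0], [0.0, -0.009, 0.166, 0, 0], [0.0, -0.009, 0.178, 0, 0], [0.0, -0.009, 0.1845, 0, 0]]
  ]
}}

```text
clock: 25.1
eef_pos: [0.5061, -0.1617, 0.3287]
eef_rot: [0.0, 0.018, 1.0, 0.0]
wrist_force: [0.2, 0.7, -7.2]
grip_width: 0.0235
grasp_force: 39.9
```

Call:
{"api": "advance", "payload": {
  "moves": [
    [[0.0, 0, 0, 0, 0], [0.0, 0, 0, 0, 0], [0.0, 0, 0, 0, 0], [0.0, 0, 0, 0, 0], [0.0, 0, 0, 0, 0], [0.0, 0, 0, 0, 0]]
  ]
}}

```text
clock: 25.85
eef_pos: [0.5061, -0.1627, 0.3287]
eef_rot: [-0.0, 0.018, 1.0, 0.0]
wrist_force: [0.3, 0.2, -5.4]
grip_width: 0.0235
grasp_force: 39.9
```

```bash
python3 - <<'E'
from fit import *
np.set_printoptions(precision=4,suppress=True)
st=manip.state(); p=np.array(st['eef_pos']); print(p)
ims={n:manip.camera(n) for n in ['wrist','scene','side']}; cams={n:cam(n,st) for n in ims}
for n in ims: cv2.imwrite(f'pics/{n}8.png',ims[n][...,::-1])
s=sil({k:cams[k] for k in('scene','side')},p[0],p[1]); print(list(s))
from scipy.optimize import minimize
def f(v):
    c=0
    for n in s:
        m=np.zeros((400,640),np.uint8); C=cams[n]; cv2.fillConvexPoly(m,(cv2.convexHull(proj(C,cyl(v[0],v[1],v[2])).astype(np.float32))*16).round().astype(int),1,shift=4); m=m>0
        t=cv2.morphologyEx(s[n].astype(np.uint8),cv2.MORPH_OPEN,np.ones((7,7)))>0
        c-=(m&t).sum()/(m|t).sum()
    return c
x0=[p[0],p[1],.055]; r=minimize(f,x0,method='Nelder-Mead',options=dict(initial_simplex=[x0]+[list(np.array(x0)+.008*np.eye(3)[i]) for i in range(3)])); print(r.x,r.fun)
E
```

```text
[ 0.5061 -0.1627  0.3287]
['scene', 'side']
[ 0.5116 -0.1593  0.0531] -1.721767737690536
```

```bash
cat > edge.py <<'E'
from bfit import *
V['w1']=('w1',wc([.5705,.0259,.3609],168.75),400)
Y=np.arange(-.26,-.06,.0005)
for n,(f,C,h) in V.items():
    im=cv2.imread(f'pics/{f}.png').astype(np.float32)
    for x in ([.40,.44,.48,.52,.56,.60] if n in('scene','side') else [.40,.44,.48,.52,.56]):
        o=[]
        for z,sgn in [(.034,1),(0,-1)] if n in('scene','side') else [(.034,1),(.034,-1)]:
            g=0
            for dx in (-.008,-.004,0,.004,.008):
                u=proj(C,np.c_[np.full_like(Y,x+dx),Y-.06*dx,np.full_like(Y,z)]).astype(np.float32)
                c=cv2.remap(im,u[None,:,0],u[None,:,1],cv2.INTER_LINEAR)[0]; g=g+np.clip((c[:,2]-c[:,0]),-60,20)
            g=cv2.GaussianBlur(g[None],(0,0),4)[0]; d=-np.gradient(g)*sgn
            w=np.where((Y>-.155)if sgn>0 else (Y<-.165),d,-9); o.append(Y[w.argmax()])
        print(n,x,np.round(o,4),'mid',round(np.mean(o),4),'w',round(o[0]-o[1],4))
E
python3 edge.py
```

```text
scene 0.4 [-0.112 -0.194] mid -0.153 w 0.082
scene 0.44 [-0.1155 -0.1965] mid -0.156 w 0.081
scene 0.48 [-0.1185 -0.2   ] mid -0.1592 w 0.0815
scene 0.52 [-0.121 -0.203] mid -0.162 w 0.082
scene 0.56 [-0.1245 -0.2055] mid -0.165 w 0.081
scene 0.6 [-0.128 -0.209] mid -0.1685 w 0.081
side 0.4 [-0.1105 -0.1905] mid -0.1505 w 0.08
side 0.44 [-0.114 -0.193] mid -0.1535 w 0.079
side 0.48 [-0.117  -0.1965] mid -0.1567 w 0.0795
side 0.52 [-0.1195 -0.1995] mid -0.1595 w 0.08
side 0.56 [-0.123  -0.2025] mid -0.1627 w 0.0795
side 0.6 [-0.1265 -0.2055] mid -0.166 w 0.079
w2 0.4 [-0.155 -0.26 ] mid -0.2075 w 0.105
w2 0.44 [-0.1275 -0.198 ] mid -0.1627 w 0.0705
w2 0.48 [-0.1055 -0.201 ] mid -0.1532 w 0.0955
w2 0.52 [-0.1085 -0.204 ] mid -0.1562 w 0.0955
w2 0.56 [-0.111 -0.207] mid -0.159 w 0.096
w6 0.4 [-0.114 -0.205] mid -0.1595 w 0.091
w6 0.44 [-0.117 -0.208] mid -0.1625 w 0.091
w6 0.48 [-0.12  -0.211] mid -0.1655 w 0.091
w6 0.52 [-0.123  -0.2145] mid -0.1687 w 0.0915
w6 0.56 [-0.1   -0.206] mid -0.153 w 0.106
w1 0.4 [-0.105 -0.196] mid -0.1505 w 0.091
w1 0.44 [-0.108  -0.1995] mid -0.1537 w 0.0915
w1 0.48 [-0.111  -0.2025] mid -0.1567 w 0.0915
w1 0.52 [-0.1135 -0.2055] mid -0.1595 w 0.092
w1 0.56 [-0.1175 -0.208 ] mid -0.1627 w 0.0905
```

The board's mid-line at x=0.506 is y ≈ -0.161, and the tin hangs within about 1.5 mm of it. Lowering gently.

Call:
{"api": "advance", "payload": {
  "moves": [
    [[0.0, 0, 0.001, 0.004, 0], [0.0, 0, 0.001, 0.009, 0], [0.0, 0, 0.001, 0.013, 0], [0.0, 0, 0.001, 0.015, 0], [0.0, 0, 0.001, 0.017, 0], [0.0, 0, 0.001, 0.019, 0], [0.0, 0, 0.001, 0.021, 0], [0.0, 0, 0.001, 0.023, 0], [0.0, 0, 0.001, 0.025, 0], [0.0, 0, 0.001, 0.027, 0], [0.0, 0, 0.001, 0.029, 0], [0.0, 0, 0.001, 0.031, 0]]
  ],
  "grip_n": 40
}}

```text
clock: 27.6
eef_pos: [0.5061, -0.1619, 0.2978]
eef_rot: [0.0, 0.018, 1.0, -0.0]
wrist_force: [-0.3, -0.5, -3.5]
grip_width: 0.0238
grasp_force: 39.9
```

```bash
python3 - <<'E'
from h import *
F=[]
for i in range(6): st=manip.state(); F.append(st['wrist_force'][2]); manip.camera('side')
print(np.mean(F),st['eef_pos'])
E
```

```text
-4.607111478427281 [ 0.50615936 -0.16183101  0.29786204]
```

Call:
{"api": "advance", "payload": {
  "moves": [
    [[0.0, 0, 0, 0.004, 0], [0.0, 0, 0, 0.008, 0], [0.0, 0, 0, 0.012, 0], [0.0, 0, 0, 0.016, 0], [0.0, 0, 0, 0.022, 0], [0.0, 0, 0, 0.03, 0], [0.0, 0, 0, 0.039, 0], [0.0, 0, 0, 0.039, 0], [0.0, 0, 0, 0.039, 0]]
  ],
  "grip_n": 40
}}

```text
clock: 29.02
eef_pos: [0.5062, -0.1618, 0.2589]
eef_rot: [0.0, 0.018, 1.0, -0.0]
wrist_force: [-0.3, 0.1, -2.4]
grip_width: 0.0237
grasp_force: 39.9
```

```bash
cat > chk.py <<'E'
from fit import *
np.set_printoptions(precision=4,suppress=True)
st=manip.state(); p=np.array(st['eef_pos']); print(p,st['wrist_force'])
ims={n:manip.camera(n) for n in ['wrist','scene','side']}; cams={n:cam(n,st) for n in ims}
for n in ims: cv2.imwrite(f'pics/{n}9.png',ims[n][...,::-1])
c2={k:cams[k] for k in('scene','side')}
s=sil(c2,.51,-.16); print(list(s))
f=lambda v:sum(-((m:=render(C,*v))&s[n]).sum()/(m|s[n]).sum() for n,C in c2.items() if n in s)
x0=[.508,-.161,-.03,.034]
r=minimize(f,x0,method='Nelder-Mead',options=dict(initial_simplex=[x0]+[list(np.array(x0)+np.diag([.006,.006,.15,.008])[i]) for i in range(4)])); print(r.x,r.fun)
E
python3 chk.py
```

```text
[ 0.5062 -0.1618  0.2589] [-0.2517  0.0983 -2.4397]
['scene', 'side']
[ 0.5113 -0.1583 -0.1395  0.0287] -1.5170976667919245
```

Call:
{"api": "advance", "payload": {
  "moves": [
    [[0.0, 0.008, 0, 0, 0], [0.0, 0.016, 0, 0, 0], [0.0, 0.024, 0, 0, 0], [0.0, 0.034, 0, 0, 0], [0.0, 0.046, 0, 0, 0], [0.0, 0.05, 0, 0, 0], [0.0, 0.05, 0, 0, 0]]
  ],
  "grip_n": 40
}}

```text
clock: 30.15
eef_pos: [0.4561, -0.1598, 0.2589]
eef_rot: [0.0, 0.018, 1.0, 0.0]
wrist_force: [0.8, 1.0, -1.9]
grip_width: 0.0238
grasp_force: 39.9
```

Call:
{"api": "advance", "payload": {
  "moves": [
    [[0.0, 0, 0, -0.03, 0], [0.0, 0, 0, -0.06, 0], [0.0, 0, 0, -0.085, 0], [0.0, 0, 0, -0.085, 0], [0.0, 0, 0, -0.085, 0]]
  ]
}}

```text
clock: 30.78
eef_pos: [0.4561, -0.1598, 0.3429]
eef_rot: [-0.0, 0.018, 1.0, -0.0]
wrist_force: [0.1, 1.1, -0.8]
grip_width: 0.0238
grasp_force: 39.9
```

```bash
python3 chk.py; python3 - <<'E'
from h import *
st=manip.state(); p=st['eef_pos']; Rt=rot(st['eef_rot']); yaw=np.degrees(np.arctan2(Rt[1,0],Rt[0,0])); t=np.array([.6681,.0815,.340]); print(yaw,'turn',np.radians(yaw-169.01),Rt.T@(t-p))
E
```

```text
[ 0.4561 -0.1598  0.3429] [ 0.0523  1.119  -0.8002]
['scene', 'side']
[ 0.5069 -0.162  -0.0345  0.0335] -1.6915029756358169
177.89057109064274 turn 0.1549952049891397 [-0.20314679  0.2490088   0.00290318]
```

Call:
{"api": "advance", "payload": {
  "moves": [
    [[0.0, -0.034, 0.042, 0, 0.05], [0.0, -0.068, 0.084, 0, 0.1], [0.0, -0.102, 0.126, 0, 0.155], [0.0, -0.136, 0.168, 0, 0.155], [0.0, -0.17, 0.21, 0, 0.155], [0.0, -0.19, 0.235, 0, 0.155], [0.0, -0.203, 0.249, 0, 0.155], [0.0, -0.203, 0.249, 0, 0.155], [0.0, -0.203, 0.249, 0, 0.155], [0.0, -0.203, 0.249, 0, 0.155]]
  ],
  "grip_n": 40
}}

```text
clock: 32.28
eef_pos: [0.6678, 0.0803, 0.3442]
eef_rot: [0.0, 0.096, 0.995, 0.0]
wrist_force: [-0.0, -1.2, -1.7]
grip_width: 0.0238
grasp_force: 39.9
```

```bash
python3 - <<'E'
from h import *
np.set_printoptions(precision=4,suppress=True)
st=manip.state(); p=np.array(st['eef_pos']); Rt=rot(st['eef_rot']); yaw=np.degrees(np.arctan2(Rt[1,0],Rt[0,0])); t=np.array([.6681,.0815,.1762]); print(p,yaw,'turn',np.radians(yaw-169.01),Rt.T@(t-p))
for n,k in [('side','s3'),('scene',None)]:
    im=manip.camera(n); print(n,[(r['uv'],r['p']) for r in manip.mark_of('hook_bowl',n)][:1],proj(cam(n),p-[0,0,.1427]))
    if k:
        # shift of the scale in the picture relative to just after lifting, corrected for TCP shift
        a=cv2.imread(f'pics/{k}.png',0); b=cv2.cvtColor(im,cv2.COLOR_RGB2GRAY); C=cam(n); pa=np.array([.6681,.0815,.3268]); ua=proj(C,pa-[0,0,.1])[0]; ub=proj(C,p-[0,0,.1])[0]
        f=lambda x:cv2.resize(x,None,fx=4,fy=4,interpolation=cv2.INTER_CUBIC); i,j=ua.round().astype(int); i2,j2=ub.round().astype(int)
        m=cv2.matchTemplate(f(b[j2-26:j2+26,i2-14:i2+14]),f(a[j-18:j+18,i-8:i+8]),cv2.TM_CCOEFF_NORMED); l=cv2.minMaxLoc(m); print(l[1],np.array(l[3])/4-[6,8]+[i2,j2]-np.array([i,j])-(ub-ua))
E
```

```text
[0.6678 0.0803 0.3442] 168.93534095196074 turn -0.0013030462046895515 [-0.      0.0012  0.168 ]
side [([326.5, 115.6], 0.68)] [[325.0365 155.261 ]]
0.969933032989502 [-0.1639  0.109 ]
scene [([295.4, 146.2], 0.42)] [[295.709  143.0174]]
```

There's no slip in the grip and the scale is aligned. Lowering straight down.

Call:
{"api": "advance", "payload": {
  "moves": [
    [[0.0, 0, 0.001, 0.01, 0], [0.0, 0, 0.001, 0.04, 0], [0.0, 0, 0.001, 0.08, 0], [0.0, 0, 0.001, 0.12, 0], [0.0, 0, 0.001, 0.145, 0], [0.0, 0, 0.001, 0.155, 0], [0.0, 0, 0.001, 0.16, 0], [0.0, 0, 0.001, 0.164, 0], [0.0, 0, 0.001, 0.1665, 0], [0.0, 0, 0.001, 0.168, 0], [0.0, 0, 0.001, 0.168, 0], [0.0, 0, 0.001, 0.168, 0]]
  ],
  "grip_n": 40
}}

```text
clock: 33.98
eef_pos: [0.6686, 0.0824, 0.1762]
eef_rot: [0.0, 0.096, 0.995, 0.0]
wrist_force: [-0.4, -0.8, 2.3]
grip_width: 0.0238
grasp_force: 39.9
```

```bash
python3 -c "
from h import *
f=[]
for i in range(6): st=manip.state(); f.append(st['wrist_force']); manip.camera('side')
print(np.mean(f,0),st['eef_pos'],st['ft_torque'])"
```

```text
[-0.37253335 -0.20172791  3.23724336] [0.66862221 0.08240619 0.17621642] [0.00403685 0.14530812 0.03144736]
```

Seated at the home height, pressing lightly. Releasing.

Call:
{"api": "advance", "payload": {
  "moves": [
    [[0.024, 0, 0, -0.0005, 0], [0.03, 0, 0, -0.0005, 0], [0.05, 0, 0, -0.0005, 0], [0.08, 0, 0, -0.0005, 0], [0.08, 0, 0, -0.0005, 0], [0.08, 0, 0, -0.0005, 0], [0.08, 0, 0, -0.0005, 0], [0.08, 0, 0, -0.0005, 0]]
  ],
  "grip_n": 20
}}

```text
clock: 35.28
eef_pos: [0.6684, 0.0824, 0.1763]
eef_rot: [0.0, 0.096, 0.995, -0.0]
wrist_force: [-0.8, 0.0, -0.2]
grip_width: 0.0777
grasp_force: 0.0
```

Call:
{"api": "advance", "payload": {
  "moves": [
    [[0.08, 0, 0, -0.02, 0], [0.08, 0, 0, -0.06, 0], [0.08, 0, 0, -0.11, 0], [0.08, 0, 0, -0.16, 0], [0.08, 0.06, 0, -0.18, 0], [0.08, 0.1, 0, -0.18, 0], [0.08, 0.1, 0, -0.18, 0], [0.08, 0.1, 0, -0.18, 0]]
  ]
}}

```text
clock: 36.28
eef_pos: [0.5706, 0.1014, 0.3574]
eef_rot: [0.001, 0.096, 0.995, 0.001]
wrist_force: [0.5, 0.0, 0.2]
grip_width: 0.0799
grasp_force: 0.0
```

```bash
python3 chk.py; python3 - <<'E'
from h import *
np.set_printoptions(precision=4,suppress=True)
for n in ['scene','side']:
    a=cv2.imread(f'pics/{n}0.png');b=cv2.imread(f'pics/{n}9.png');C=cam(n)
    for nm,P in [('scale grip',[.668,.0815,.177]),('casing/hook',[.668,.0815,.08]),('tin1',[.457,.001,.04]),('tape',[.667,-.327,.015]),('pink',[.32,-.295,.03]),('punch',[.796,-.076,.006]),('stand',[.66,.08,.005])]:
        u=proj(C,P)[0].round().astype(int); f=lambda x:cv2.resize(x,None,fx=4,fy=4,interpolation=cv2.INTER_CUBIC)
        m=cv2.matchTemplate(f(b[u[1]-18:u[1]+18,u[0]-18:u[0]+18]),f(a[u[1]-12:u[1]+12,u[0]-10:u[0]+10]),cv2.TM_CCOEFF_NORMED); l=cv2.minMaxLoc(m); print(n,nm,round(l[1],3),np.array(l[3])/4-[8,6])
E
```

```text
[0.5706 0.1014 0.3574] [0.4534 0.0179 0.2043]
['scene', 'side']
[ 0.5085 -0.1598 -0.0107  0.0317] -1.6754328792717634
scene scale grip 0.994 [-0.25 -0.25]
scene casing/hook 0.992 [-0.25  0.  ]
scene tin1 0.467 [2.5 6. ]
scene tape 0.993 [0. 0.]
scene pink 0.989 [0. 0.]
scene punch 0.996 [0. 0.]
scene stand 0.994 [0. 0.]
side scale grip 0.98 [0. 0.]
side casing/hook 0.98 [0. 0.]
side tin1 0.611 [0. 0.]
side tape 0.994 [0. 0.]
side pink 0.996 [0. 0.]
side punch 0.998 [0. 0.]
side stand 0.976 [0. 0.]
```

Everything matches except tin 1, which the arm may be occluding. Checking it directly.

```bash
python3 - <<'E'
from fit import *
st=manip.state(); ims={n:manip.camera(n) for n in ['wrist','side','scene']}; C={n:cam(n,st) for n in ims}
for n in ims:
    print(n,[(np.round(r['uv'],1),round(r['p'],2),onz(C[n],r['uv'],0).round(3)[:2]) for r in manip.mark_of('tin_a',n)])
r=fit({'wrist':C['wrist']},ims,.4576,.0009,yaws=[.31]); print(r.x,r.fun)
E
```

```text
wrist [(array([227.9,  87.3]), 0.92, array([0.456, 0.001]))]
side [(array([278.2, 313.7]), 0.98, array([ 0.321, -0.292])), (array([216.3, 205.4]), 0.93, array([0.323, 0.262])), (array([318.6, 247.6]), 0.9, array([ 0.539, -0.114])), (array([277.5, 239.4]), 0.66, array([ 0.441, -0.016]))]
scene [(array([343.4, 243.2]), 0.95, array([ 0.54 , -0.159])), (array([193.8, 235.5]), 0.9, array([0.342, 0.251])), (array([351.7, 323.9]), 0.69, array([ 0.315, -0.295])), (array([284.4, 239.8]), 0.59, array([0.464, 0.002]))]
sil ['wrist']
[0.45781544 0.00098779 0.31994245] 0.47857367406316453
```

Tin 1 is where it was (0.4578, 0.0010, 18°). Handing in.

```bash
python3 -c "
from bench import manip
print(manip.finish_job())"
```

```text
the job is handed in; nothing more can be done
None
```

I handed in the job at about 36 s: the part-used tin (about 5 N) stands upright on the board, the full tin was pulled to about 8.3 N and left where it stood, and the scale is back in its stand; the bystanders I re-checked (tape, punch, pink tin) had not moved, but the chisel was not re-checked.

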